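# Unhook two tangled weighing-kit stands and put one in each tray bay

### The job

Two small steel stands of the weighing kit have got hooked together: the long hook arm of one runs through the open-sided loop of the other. Raise the hook stand a little and twist its arm out through the open side of the loop while the loop stand stays standing on the bench, then stand both upright in the white two-bay tray, one stand in each bay. Leave the other hook stand, which stands alone and is hooked to nothing, where it is.

Things in the scene. Friction and masses are not known exactly. Their poses are not given: they have to be found in the camera images.
- hook_stand: Steel stand hooked into the loop stand, 0.35 kg; mm. Origin: centre of foot underside (foot 44 across, 16 high), z up. Grip tab on its axis: 24 along x, 10 thick in y, 92-120 high. 8 thick arm along +x, centre 61 high, turns up at x=100, top 113. Starts at (-75, 0), same yaw, in the loop stand's frame. To free: raise 22 (10-34), turn 60 deg or more counter-clockwise seen from above, then lift.
- loop_stand: Steel loop stand, loose, 0.5 kg; mm. Origin: centre of foot underside (foot 56 across, 20 high), z up. Loop of 8 bar in its y-z plane, y -24 to 24, 46-114 high, inside y -16 to 16, 54-106 high. Its +y side is open from 67 to 99 high, above a low lip; -y side closed. Flat grip tab on top, on the axis: 10 thick in x, 24 along y, 112-140 high.
- tray: White plastic tray, does not move, 100 mm along x, 195 along y, walls 25 high and 5 thick, floor 5 thick. A 5 mm divider, as high as the walls, makes two bays, each 90 x 90 inside, centres at x=0, y=+47.5 and -47.5 mm. Origin: centre of the underside, z up. A hook stand's arm may overhang the walls: point it away from the other bay.
- lone_stand: Bystander: a second steel hook stand, same shape and size, standing alone at the far side of the bench, between pair and tray, hooked to nothing. Origin: centre of the foot's underside; arm along +x. To be left where it stands.

How it is judged (in metres and radians):
On the way:
1. the hook stand is clear of the loop stand (over 120 mm between their axes) while the loop stand still stands upright on the bench (horizontal distance between hook_stand and loop_stand above 0.12 m and height (world z) of loop_stand below 0.003 m and angle between loop_stand's own z axis and vertical below 0.175 rad), for 0.2 s.
At the end, for the whole second after the job is handed in: The hook stand and the loop stand stand in different bays of the tray, each foot down on the bay floor (underside less than 12 mm above the bench, within the bay walls), upright within 10 degrees, released and at rest (((y of hook_stand in the frame of tray between 0.015 and 0.09 m and y of loop_stand in the frame of tray between -0.09 and -0.015 m) or (y of hook_stand in the frame of tray between -0.09 and -0.015 m and y of loop_stand in the frame of tray between 0.015 and 0.09 m)) and x of hook_stand in the frame of tray between -0.04 and 0.04 m and height (world z) of each of hook_stand, loop_stand below 0.012 m and angle between each of hook_stand, loop_stand's own z axis and vertical below 0.175 rad and linear speed of each of hook_stand, loop_stand below 0.02 m/s and x of loop_stand in the frame of tray between -0.04 and 0.04 m); the robot touches nothing.
It fails at once if the lone hook stand is moved by more than 20 mm or tipped over (distance of lone_stand from where it was at the start of the episode above 0.02 m or angle between lone_stand's own z axis and vertical above 0.35 rad).
It also fails if it takes over 62 s, if anything falls off the work surface, if the arm or the gripper's body presses on something with over 40 N, if the wrist force passes 120 N, or if a joint passes its speed limit or range.

### The arm

A 6-joint arm with a two-finger parallel gripper is mounted at the origin on the work surface. World frame = base frame: x ahead of the robot, y to its left, z up, the work surface at z = 0. Lengths are in m, angles in degrees, forces in N, time in s.
With the tool pointing down it reaches from about 0.3 to 0.75 m from the base axis. Payload 8.5 kg.
Tool frame: the origin (TCP) lies on the centre line of the jaws, within the pads' length; the fingertips stand 14 mm ahead of it and the grasp point (between the pads) lies 5 mm behind it; z points along the fingers, y is the line along which they close (so a half turn about z gives the same grasp; the last joint's range is limited). The gripper opens to 85 mm and grips with 20 to 120 N. Pads are 22 mm wide; open, the fingers measure 114 mm over their backs; the gripper's body (76 mm by 85 mm) begins 54 mm behind the grasp point. The pads swing forward as they close: fully open they stand 13 mm farther back than shut.
Start: joints at [-75.59, 21.807, 74.336, -0, 83.858, -12.336], TCP at [0.248, -0.491, 0.245] pointing down, gripper open.
Joint ranges: [-178.18, 178.18], [-50.72, 133.34], [12.68, 142.11], [-81.47, 261.47], [9.98, 163.14], [-165.26, 165.26]. Speed limits (degrees/s): [136.94, 136.94, 180, 180, 180, 180].

### API

Orientations are given as [roll, pitch, yaw] about the fixed x, y, z axes, in that order (R = Rz(yaw) Ry(pitch) Rx(roll)).
In Python, from plant import sensors, cams, ctrl gives the robot as it stands.
- The arm moves only by the tool apply_moves, never from a script. Its argument "deltas" is a list that holds one entry, the list of rows, each a list of 7 numbers: the shift along the tool's x, y, z in m, then the turn, a rotation vector about the tool's x, y, z in rad, then the finger opening in m, from 0 to 0.0854. A call has 1 to 5 rows; each row shifts and turns the commanded pose from where the row before left it, along the tool's axes as they then stand; what a row does not reach is not made up. A row lasts 1/10 s, in which the tool goes at most 50 mm and 8.59 degrees, less where a joint would pass 70% of its speed; a pose out of reach is approached as far as the arm can. A call with a gripper value outside its range is refused whole. The fingers move at their own pace and stop on an object; "force" is the grip in N (left out, the last holds). Time passes only in rows, so rows that do not move let the fingers close. It gives the time, the measured TCP pose, the force, the opening and the grip force at its end, in the units of the state.
- sensors.get_obs(): the state, without advancing time (a new reading comes with each control period).
- cams.capture(name): name is "scene" or "top"; returns the picture (480x640x3 uint8, blue, green, red); there is no depth.
- cams.camera_model(name): a dict with "intrinsics" (3x3 intrinsics, pixels), "pose" (4x4, takes a point from camera to world coordinates). Camera axes: x right, y down, z forward; pixel columns grow to the right and rows downward; lengths in m; the calibration is good to about 2 mm. A picture is of the moment at which its call begins. camera_model takes no time and is no camera call.
- ctrl.job_done(): hands the job in; it is judged then, once.
The state is a dict: "time_s": time; "qpos": joint angles; "dq": joint speeds; "effort": joint torques, N m; "eef_pos": TCP position; "tool_rot": TCP orientation; "contact_force": force on the tool from outside, world axes, zero at the start; "torque": the same for the moment, N m; "opening": opening from 0.0 (shut) to 1.0 (fully open); "grip_force": force on a finger pad.
Only numpy, scipy, OpenCV 4.12 (cv2) and the standard library are available. Lean on these libraries where they do the work, as an engineer would, in place of code of your own. Each camera call takes 0.05 s, during which the arm holds its last target. There are 200 camera calls.

## Working session

There is one attempt and no reset: what is moved stays moved. The work goes in short steps, Python scripts to look and compute and a tool call to move; the robot and the scene stay as the last step left them, time stands still between calls to the robot, and variables do not carry over. Pictures are saved under pics/ and viewed, at most 10 in all, crops included, and the job is handed in when it is done.

Besides the shell and the picture viewer there is one more tool, called after "Request:" as name([rows], argument=value, ...), one row to a line, values as JSON. apply_moves: Moves the arm, as the interface text tells. Its arguments: {"type":"object","properties":{"deltas":{"type":"array","items":{"type":"array","items":{"type":"array","items":{"type":"number"}}}},"force":{"type":"number"}},"required":["deltas"]}

```bash
mkdir -p pics; ls
python3 - <<'E'
from plant import sensors,cams,ctrl
import cv2,numpy as np
np.set_printoptions(precision=4,suppress=True)
for n in("scene","top"):
    cv2.imwrite(f"pics/{n}0.png",cams.capture(n)); m=cams.camera_model(n); print(n,m["intrinsics"],m["pose"])
o=sensors.get_obs();print(o)
E
```

```text
pics
scene [[469.2876   0.     327.7557]
 [  0.     469.2876 239.0766]
 [  0.       0.       1.    ]] [[-0.1912  0.6953 -0.6929  1.1325]
 [ 0.9813  0.1499 -0.1204  0.0527]
 [ 0.0201 -0.703  -0.7109  0.5906]
 [ 0.      0.      0.      1.    ]]
top [[570.7163   0.     321.1345]
 [  0.     570.7163 242.1456]
 [  0.       0.       1.    ]] [[-0.0196 -0.9934  0.1134  0.5024]
 [-0.9996  0.017  -0.024  -0.0169]
 [ 0.0219 -0.1138 -0.9933  0.958 ]
 [ 0.      0.      0.      1.    ]]
{'time_s': 0.1, 'qpos': array([-75.5892,  21.8374,  74.3784,   0.0015,  83.8588, -12.3363]), 'dq': array([ 0.0272,  0.0113, -0.1747,  0.0442, -0.0285,  0.0925]), 'effort': array([  0.0032, -44.9216, -23.1661,  -0.0002,   0.0037,   0.    ]), 'eef_pos': array([ 0.2475, -0.4909,  0.2448]), 'tool_rot': array([-179.9274,   -0.0174,   26.747 ]), 'contact_force': array([1.0969, 0.238 , 0.2195]), 'torque': array([-0.0119, -0.0253,  0.0266]), 'grip_force': 0.0, 'opening': 1.0003358953388424}
```

View pics/scene0.png

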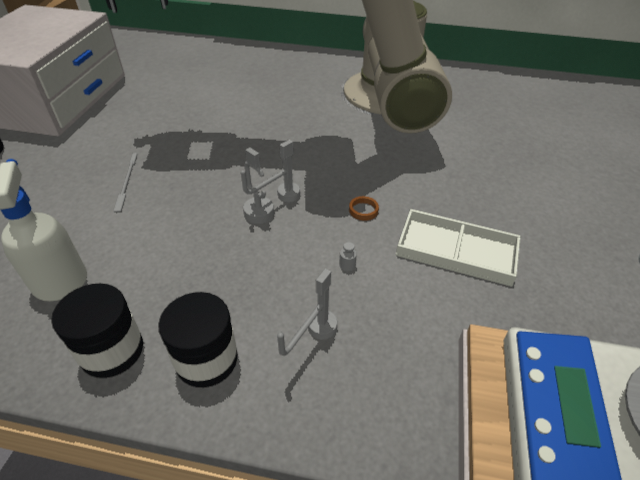

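View pics/top0.png

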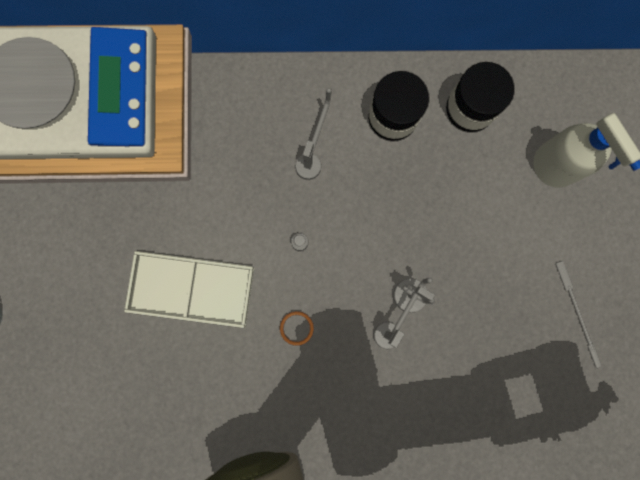

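The scene view shows the pair near (270,185), the tray at (460,247) and the lone stand at (322,320). In the top view the hook foot is near (388,336), the loop foot near (408,296), the tray at (188,290) and the lone foot at (308,167). Next, enlarged crops of the pair.

```bash
cat > h.py <<'E'
import cv2,numpy as np
from plant import sensors,cams,ctrl
np.set_printoptions(precision=4,suppress=True)
def ray(n,p):
    m=cams.camera_model(n);T=np.array(m["pose"]);d=T[:3,:3]@np.linalg.solve(np.array(m["intrinsics"]),[p[0],p[1],1.]);return T[:3,3],d
def plane(n,p,z):
    o,d=ray(n,p);return o+d*(z-o[2])/d[2]
def tri(p,q):
    a,d=ray("scene",p);b,e=ray("top",q);s=np.linalg.lstsq(np.c_[d,-e],b-a,rcond=None)[0]
    P,Q=a+s[0]*d,b+s[1]*e;return (P+Q)/2,np.linalg.norm(P-Q)
def proj(n,X):
    m=cams.camera_model(n);T=np.array(m["pose"]);c=np.array(m["intrinsics"])@(T[:3,:3].T@(np.array(X)-T[:3,3]));return c[:2]/c[2]
E
python3 - <<'E'
from h import *
s=cv2.imread("pics/scene0.png");t=cv2.imread("pics/top0.png")
a=cv2.resize(s[130:235,230:310],None,fx=5,fy=5,interpolation=cv2.INTER_CUBIC)
b=cv2.resize(t[258:358,365:445],None,fx=5,fy=5,interpolation=cv2.INTER_CUBIC)
b=cv2.copyMakeBorder(b,0,25,0,0,0)
cv2.imwrite("pics/c0.png",np.clip(np.hstack([a,b])*1.5,0,255).astype('uint8'))
hsv=cv2.cvtColor(t,cv2.COLOR_BGR2HSV);w=t.astype(int)
m=((w.min(2)>140)&(np.arange(640)[None]<270)&(np.arange(480)[:,None]>230)).astype('uint8')*255
c=max(cv2.findContours(m,0,2)[0],key=cv2.contourArea);r=cv2.minAreaRect(c);bx=cv2.boxPoints(r);print(r)
P=np.array([plane("top",p,.025) for p in bx]);print(P,P.mean(0))
print("lone",plane("top",(308,167),.016))
E
```

```text
((188.2584228515625, 289.2695007324219), (119.98307800292969, 61.17241668701172), 7.539444923400879)
[[0.5016 0.2791 0.025 ]
 [0.5996 0.268  0.025 ]
 [0.5703 0.0747 0.025 ]
 [0.4726 0.0882 0.025 ]] [0.536  0.1775 0.025 ]
lone [ 0.7379 -0.02    0.016 ]
```

View pics/c0.png

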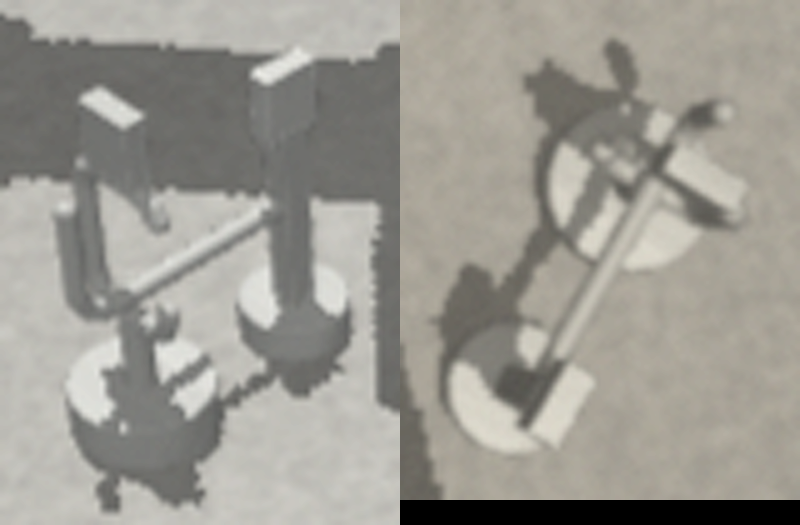

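The crop shows the hook tab's top face at crop (284,66) in scene and (562,405) in top. The loop tab's top is at (112,108) and (708,178). The feet in the top view are near (512,387) and (630,187).

Run:
```python
from h import *
S=lambda u,v:(230+u/5-.4,130+v/5-.4)
T=lambda u,v:(365+(u-400)/5-.4,258+v/5-.4)
for n,s,t,z,f,fz in(("hook",(284,66),(562,405),.12,(512,387),.016),("loop",(112,108),(708,178),.14,(630,187),.02)):
    print(n,tri(S(*s),T(*t)),plane("scene",S(*s),z),plane("top",T(*t),z),plane("top",T(*f),fz))
a=plane("top",T(543,437),.12);b=plane("top",T(581,371),.12);d=b-a;print("hook tab yaw",np.degrees(np.arctan2(d[1],d[0])))
a=plane("top",T(677,158),.14);b=plane("top",T(740,200),.14);d=b-a;print("loop tab dir",np.degrees(np.arctan2(d[1],d[0])))
a=plane("top",T(720,110),.113);print("hooktip",a)
print("lone tab",plane("top",(308,148),.12),"tip",plane("top",(327,94),.113))
```

```text
hook (array([ 0.455 , -0.1443,  0.1201]), np.float64(0.0007816207212615488)) [ 0.4548 -0.144   0.12  ] [ 0.4551 -0.1447  0.12  ] [ 0.4553 -0.1444  0.016 ]
loop (array([ 0.5194, -0.1854,  0.1398]), np.float64(0.001180369053397482)) [ 0.5198 -0.1846  0.14  ] [ 0.5196 -0.1859  0.14  ] [ 0.5196 -0.1849  0.02  ]
hook tab yaw -32.109862881637895
loop tab dir -124.953864283562
hooktip [ 0.5402 -0.1959  0.113 ]
lone tab [ 0.7411 -0.0202  0.12  ] tip [ 0.8278 -0.0509  0.113 ]
```

Request:
apply_moves([
  [[0.034,-0.022,0.004,0,0,0.1,0.0854],[0.034,-0.022,0.004,0,0,0,0.0854],[0.034,-0.022,0.004,0,0,0,0.0854],[0.034,-0.022,0.004,0,0,0,0.0854],[0.034,-0.022,0.004,0,0,0,0.0854]],
])

```text
time_s: 0.6
eef_pos: [0.364, -0.3237, 0.225]
tool_rot: [-180.0, 0.0, 21.0]
contact_force: [0.6, -0.6, -0.4]
opening: 0.998
grip_force: 0.0
```

Request:
apply_moves([
  [[0.025,0,0,0,0,0.14,0.0854],[0.025,0,0,0,0,0.14,0.0854],[0.025,0,0,0,0,0.14,0.0854],[0.025,0,0,0,0,0.14,0.0854],[0.0,0,0,0,0,0.14,0.0854]],
])

```text
time_s: 1.1
eef_pos: [0.463, -0.3095, 0.2246]
tool_rot: [-180.0, 0.0, -19.3]
contact_force: [-0.5, -0.7, -0.3]
opening: 0.997
grip_force: 0.0
```

```bash
cat > go.py <<'E'
# prints total (tool x,y,z shift in the present tool axes; then turn about z) to a downward target
import sys; from h import *
x,y,z,yaw=map(float,sys.argv[1:]); o=sensors.get_obs(); p=o["eef_pos"]; w=np.radians(o["tool_rot"][2])
for a in (w,np.radians(yaw)):
    c,s=np.cos(a),np.sin(a); d=np.array([x,y,z])-p
    print("axes at yaw",round(np.degrees(a),1),"shift",np.array([c*d[0]+s*d[1],s*d[0]-c*d[1],-d[2]]),"turn",round((np.degrees(w)-yaw)*np.pi/180,4))
print(p,o["tool_rot"],o["time_s"])
E
python3 go.py .455 -.1444 .17 -32.3
```

```text
axes at yaw -19.3 shift [-0.0621 -0.1532  0.0546] turn 0.2268
axes at yaw -32.3 shift [-0.095  -0.1353  0.0546] turn 0.2268
[ 0.463  -0.3095  0.2246] [-179.9712    0.0082  -19.3067] 1.1
```

Request:
apply_moves([
  [[0,0,0,0,0,0.1135,0.0854],[0,0,0,0,0,0.1135,0.0854],[-0.035,-0.045,0,0,0,0,0.0854],[-0.035,-0.045,0,0,0,0,0.0854],[-0.025,-0.045,0.03,0,0,0,0.0854]],
])

```text
time_s: 1.6
eef_pos: [0.4533, -0.166, 0.2019]
tool_rot: [180.0, -0.3, -32.1]
contact_force: [0.6, 0.2, -0.9]
opening: 1.003
grip_force: 0.0
```

Request:
apply_moves([
  [[0,0,0.02,0,0,0,0.0854],[0,0,0,0,0,0,0.0854]],
])

```text
time_s: 1.8
eef_pos: [0.4522, -0.1657, 0.1783]
tool_rot: [-180.0, 0.3, -32.0]
contact_force: [-0.6, 0.2, -0.1]
opening: 1.004
grip_force: 0.0
```

```bash
python3 go.py .455 -.1444 .103 -32.3
```

```text
axes at yaw -32.0 shift [-0.0089 -0.0195  0.0753] turn 0.0053
axes at yaw -32.3 shift [-0.009  -0.0195  0.0753] turn 0.0053
[ 0.4522 -0.1657  0.1783] [-179.9949    0.2748  -31.9968] 1.8
```

Request:
apply_moves([
  [[-0.005,-0.01,0.01,0,0,0,0.0854],[-0.004,-0.0095,0.01,0,0,0.005,0.0854],[0,0,0.015,0,0,0,0.0854],[0,0,0.015,0,0,0,0.0854],[0,0,0,0,0,0,0.0854]],
])

```text
time_s: 2.3
eef_pos: [0.4553, -0.1453, 0.1286]
tool_rot: [-180.0, 0.2, -32.4]
contact_force: [-0.1, 0.1, 0.2]
opening: 0.998
grip_force: 0.0
```

```bash
python3 go.py .455 -.1444 .103 -32.3
```

```text
axes at yaw -32.4 shift [-0.0008 -0.0006  0.0256] turn -0.002
axes at yaw -32.3 shift [-0.0008 -0.0006  0.0256] turn -0.002
[ 0.4553 -0.1453  0.1286] [-179.9975    0.1896  -32.4164] 2.3
```

Request:
apply_moves([
  [[0,-0.0006,0.01,0,0,0,0.0854],[0,0,0.01,0,0,0,0.07],[0,0,0.006,0,0,0,0.05],[0,0,0,0,0,0,0.035],[0,0,0,0,0,0,0.025]],
], force=40)

```text
time_s: 2.8
eef_pos: [0.4563, -0.1455, 0.1042]
tool_rot: [-180.0, -0.0, -32.4]
contact_force: [-0.3, 0.4, 0.5]
opening: 0.329
grip_force: 0.0
```

Request:
apply_moves([
  [[0,0,0,0,0,0,0.015],[0,0,0,0,0,0,0],[0,0,0,0,0,0,0],[0,0,0,0,0,0,0],[0,0,0,0,0,0,0]],
], force=60)

```text
time_s: 3.3
eef_pos: [0.4564, -0.1456, 0.1046]
tool_rot: [180.0, -0.1, -32.4]
contact_force: [-0.0, -1.0, 6.2]
opening: 0.105
grip_force: 59.4
```

```bash
python3 go.py .455 -.1444 .125 -32.3;python3 -c "
from h import *
cv2.imwrite('pics/t1.png',cams.capture('top'));s=cams.capture('scene')
cv2.imwrite('pics/s1.png',cv2.resize(s[80:240,180:380],None,fx=4,fy=3.7))"
```

```text
axes at yaw -32.4 shift [-0.0019 -0.0003 -0.0204] turn -0.0014
axes at yaw -32.3 shift [-0.0019 -0.0003 -0.0204] turn -0.0014
[ 0.4564 -0.1456  0.1046] [179.9913  -0.0622 -32.3795] 3.3
```

View pics/s1.png

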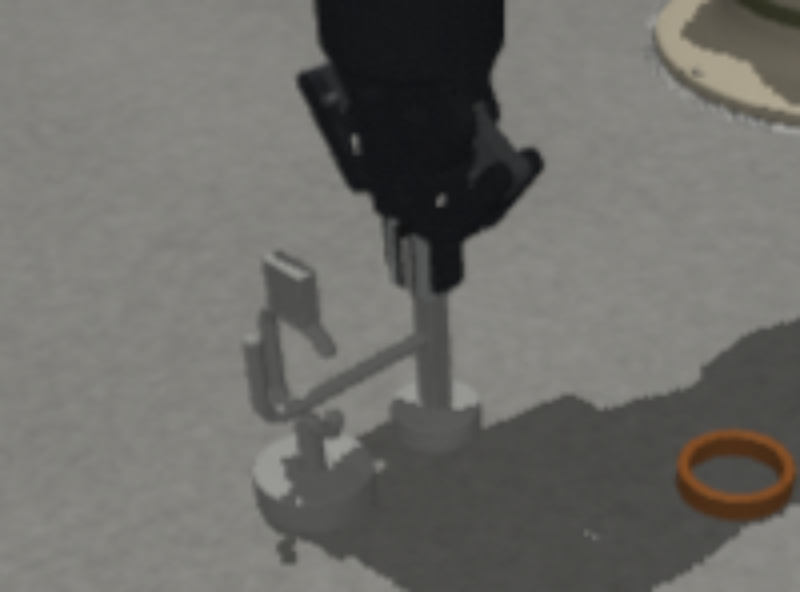

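The tab is held between the pads (crop ≈ (425,270)). Both feet stand on the bench, at (435,415) and (315,480), and the arm still runs through the loop. Next I raise the hook stand 22 mm and twist.

Request:
apply_moves([
  [[0,0,-0.008,0,0,0,0],[0,0,-0.008,0,0,0,0],[0,0,-0.006,0,0,0,0],[0,0,0,0,0,0,0]],
])

```text
time_s: 3.8
eef_pos: [0.4565, -0.1455, 0.127]
tool_rot: [-180.0, -0.1, -32.4]
contact_force: [-0.6, 0.0, -3.7]
opening: 0.108
grip_force: 58.8
```

```bash
python3 go.py .455 -.1444 .1266 -32.3
```

```text
axes at yaw -32.4 shift [-0.0019 -0.0001  0.0004] turn -0.0014
axes at yaw -32.3 shift [-0.0019 -0.0001  0.0004] turn -0.0014
[ 0.4565 -0.1455  0.127 ] [-179.9943   -0.0908  -32.3793] 3.8
```

Raised 22.4 mm with a 3.7 N load, so the loop stand isn't coming along. Now the turn, counter-clockwise (negative about tool z).

Request:
apply_moves([
  [[0,0,0,0,0,-0.06,0],[0,0,0,0,0,-0.08,0],[0,0,0,0,0,-0.1,0],[0,0,0,0,0,-0.1,0],[0,0,0,0,0,-0.06,0]],
])

```text
time_s: 4.3
eef_pos: [0.456, -0.1453, 0.1259]
tool_rot: [-180.0, 0.0, -9.3]
contact_force: [0.6, 0.1, -3.5]
opening: 0.108
grip_force: 58.9
```

Request:
apply_moves([
  [[0,0,0,0,0,-0.1,0],[0,0,0,0,0,-0.1,0],[0,0,0,0,0,-0.1,0],[0,0,0,0,0,-0.1,0],[0,0,0,0,0,-0.1,0]],
])

```text
time_s: 4.8
eef_pos: [0.4561, -0.1453, 0.1259]
tool_rot: [-180.0, 0.0, 19.4]
contact_force: [-0.2, -0.3, -3.2]
opening: 0.109
grip_force: 58.9
```

Request:
apply_moves([
  [[0,0,0,0,0,-0.13,0],[0,0,0,0,0,-0.13,0],[0,0,0,0,0,-0.13,0],[0,0,0,0,0,-0.13,0],[0,0,0,0,0,-0.13,0]],
])

```text
time_s: 5.3
eef_pos: [0.4561, -0.1453, 0.1259]
tool_rot: [-180.0, -0.0, 56.7]
contact_force: [0.5, 0.6, -3.1]
opening: 0.106
grip_force: 58.9
```

```bash
python3 go.py .455 -.1444 .225 75;python3 -c "
from h import *
t=cams.capture('top')
s=cams.capture('scene')
cv2.imwrite('pics/s2.png',np.hstack([cv2.resize(s[80:240,180:340],(400,400)),cv2.resize(t[230:390,320:480],(400,400))]))"
```

```text
axes at yaw 56.7 shift [ 0.0002 -0.0014 -0.0991] turn -0.3188
axes at yaw 75.0 shift [ 0.0006 -0.0013 -0.0991] turn -0.3188
[ 0.4561 -0.1453  0.1259] [-179.968    -0.0017   56.7316] 5.3
```

View pics/s2.png

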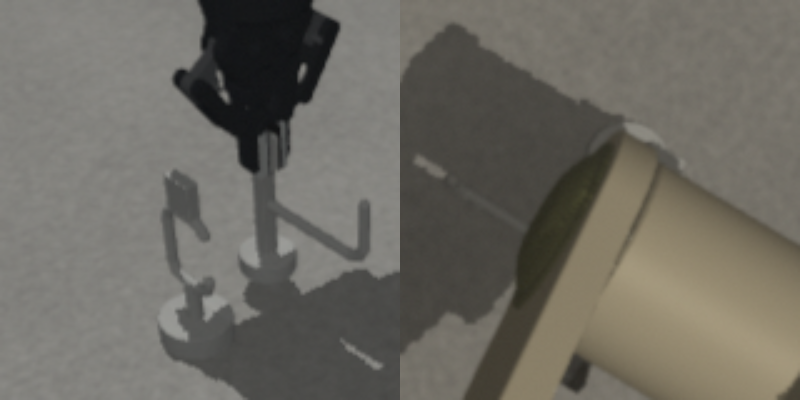

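The hook arm is out of the loop: arm tip at (360,230) left panel, loop stand upright with its foot at (195,325). Next I lift and carry it to the far (+y) bay.

Request:
apply_moves([
  [[0,0,-0.02,0,0,0,0],[0,0,-0.03,0,0,-0.1,0],[0,0,-0.03,0,0,-0.12,0],[0,0,0,0,0,-0.1,0],[0,0,0,0,0,-0.11,0]],
])

```text
time_s: 5.9
eef_pos: [0.4563, -0.1454, 0.2069]
tool_rot: [179.9, 0.0, 81.1]
contact_force: [0.1, 0.3, -2.6]
opening: 0.103
grip_force: 59.0
```

```bash
python3 go.py .543 .2245 .205 81.4
```

```text
axes at yaw 81.1 shift [0.3789 0.0283 0.0019] turn -0.0056
axes at yaw 81.4 shift [0.3787 0.0304 0.0019] turn -0.0056
[ 0.4563 -0.1454  0.2069] [179.9177   0.0332  81.0768] 5.9
```

Request:
apply_moves([
  [[0.02,0.002,0,0,0,0,0],[0.03,0.002,0,0,0,0,0],[0.035,0.003,0,0,0,0,0],[0.035,0.003,0,0,0,0,0],[0.035,0.003,0,0,0,0,0]],
])

```text
time_s: 6.4
eef_pos: [0.4931, 0.0071, 0.206]
tool_rot: [-180.0, -0.0, 80.8]
contact_force: [-0.4, 0.1, -3.5]
opening: 0.102
grip_force: 58.9
```

Request:
apply_moves([
  [[0.035,0.003,0,0,0,0,0],[0.035,0.003,0,0,0,0,0],[0.035,0.003,0,0,0,0,0],[0.035,0.003,0,0,0,0,0],[0.03,0.003,0,0,0,0,0]],
])

```text
time_s: 6.9
eef_pos: [0.5343, 0.1731, 0.2058]
tool_rot: [-180.0, 0.0, 80.9]
contact_force: [0.8, -0.8, -3.7]
opening: 0.109
grip_force: 58.9
```

Request:
apply_moves([
  [[0.025,0,0,0,0,0,0],[0.015,0,0,0,0,0,0],[0,0,0,0,0,0,0]],
])

```text
time_s: 7.2
eef_pos: [0.5404, 0.2121, 0.2057]
tool_rot: [-180.0, -0.0, 81.1]
contact_force: [0.6, -0.9, -3.5]
opening: 0.102
grip_force: 58.9
```

```bash
python3 go.py .543 .2245 .111 81.4; python3 -c "
from h import *
cv2.imwrite('pics/a.png',np.hstack([cams.capture('top')[150:400,60:360],cams.capture('scene')[120:370,320:620]]))"
```

```text
axes at yaw 81.1 shift [0.0127 0.0006 0.0947] turn -0.0061
axes at yaw 81.4 shift [0.0127 0.0007 0.0947] turn -0.0061
[0.5404 0.2121 0.2057] [-179.9656   -0.0001   81.0528] 7.2
```

View pics/a.png

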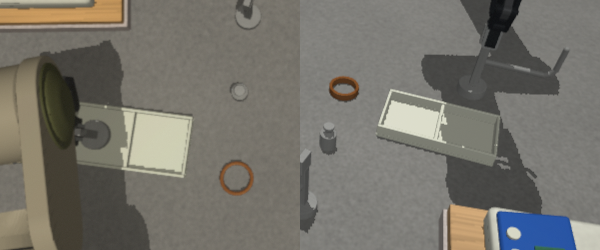

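The foot, at (93,135) in the left panel, hangs over the far bay with the arm pointing away. Centring and lowering.

Request:
apply_moves([
  [[0.007,0,0.01,0,0,0,0],[0.006,0.0006,0.02,0,0,0,0],[0,0,0.03,0,0,0,0],[0,0,0.02,0,0,0,0],[0,0,0,0,0,0,0]],
])

```text
time_s: 7.8
eef_pos: [0.5417, 0.2227, 0.123]
tool_rot: [-179.7, 0.1, 81.0]
contact_force: [-0.1, -0.4, -3.3]
opening: 0.104
grip_force: 58.9
```

Request:
apply_moves([
  [[0,0,0.006,0,0,0,0],[0,0,0.005,0,0,0,0],[0,0,0.003,0,0,0,0],[0,0,0,0,0,0,0]],
])

```text
time_s: 8.2
eef_pos: [0.5432, 0.2235, 0.1122]
tool_rot: [180.0, -0.0, 81.1]
contact_force: [0.4, -0.8, -1.8]
opening: 0.108
grip_force: 58.9
```

```bash
python3 go.py .543 .2245 .1096 81.4
```

```text
axes at yaw 81.1 shift [ 0.0009 -0.0004  0.0026] turn -0.006
axes at yaw 81.4 shift [ 0.0009 -0.0004  0.0026] turn -0.006
[0.5432 0.2235 0.1122] [179.993   -0.0032  81.0538] 8.2
```

Request:
apply_moves([
  [[0,0,0.0015,0,0,0,0],[0,0,0,0,0,0,0]],
])

```text
time_s: 8.4
eef_pos: [0.5433, 0.2236, 0.1108]
tool_rot: [180.0, -0.0, 81.1]
contact_force: [-0.1, -1.1, -2.8]
opening: 0.101
grip_force: 58.9
```

Request:
apply_moves([
  [[0,0,0.001,0,0,0,0],[0,0,0,0,0,0,0]],
])

```text
time_s: 8.6
eef_pos: [0.5433, 0.2236, 0.1098]
tool_rot: [180.0, -0.0, 81.1]
contact_force: [0.5, 0.6, -2.8]
opening: 0.107
grip_force: 59.0
```

Request:
apply_moves([
  [[0,0,0.001,0,0,0,0],[0,0,0,0,0,0,0],[0,0,0,0,0,0,0]],
])

```text
time_s: 8.9
eef_pos: [0.5435, 0.2235, 0.1097]
tool_rot: [179.9, -0.0, 81.1]
contact_force: [-0.8, -0.8, 4.3]
opening: 0.108
grip_force: 60.0
```

Request:
apply_moves([
  [[0,0,0.001,0,0,0,0],[0,0,0,0,0,0,0],[0,0,0,0,0,0,0]],
])

```text
time_s: 9.2
eef_pos: [0.5437, 0.2235, 0.1096]
tool_rot: [179.9, -0.0, 81.1]
contact_force: [-2.6, -1.3, 11.3]
opening: 0.107
grip_force: 61.0
```

It's on the floor of the bay. Opening gently, then up.

Request:
apply_moves([
  [[0,0,-0.001,0,0,0,0],[0,0,0,0,0,0,0.016],[0,0,0,0,0,0,0.03],[0,0,0,0,0,0,0.05],[0,0,0,0,0,0,0.05]],
], force=20)

```text
time_s: 9.7
eef_pos: [0.5432, 0.2236, 0.1085]
tool_rot: [-180.0, -0.0, 81.1]
contact_force: [0.6, -1.3, 0.5]
opening: 0.581
grip_force: 0.0
```

Request:
apply_moves([
  [[0,0,-0.01,0,0,0,0.06],[0,0,-0.03,0,0,0,0.06],[0,0,-0.04,0,0,0,0.06],[0,0,-0.03,0,0,0,0.06],[0,0,0,0,0,0,0.06]],
])

```text
time_s: 10.2
eef_pos: [0.5446, 0.2239, 0.2239]
tool_rot: [179.5, -0.2, 81.1]
contact_force: [0.4, 0.9, -0.4]
opening: 0.701
grip_force: 0.0
```

```bash
python3 go.py .5196 -.1852 .21 57.7
```

```text
axes at yaw 81.1 shift [-0.4081  0.0388  0.0139] turn 0.4079
axes at yaw 57.7 shift [-0.3592  0.1975  0.0139] turn 0.4079
[0.5446 0.2239 0.2239] [179.5056  -0.1803  81.0719] 10.2
```

Request:
apply_moves([
  [[-0.03,0.004,0,0,0,0.08,0.08],[-0.04,0.004,0,0,0,0,0.08],[-0.04,0.004,0,0,0,0,0.08],[-0.04,0.004,0,0,0,0,0.08],[-0.04,0.004,0,0,0,0,0.08]],
])

```text
time_s: 10.7
eef_pos: [0.52, 0.0326, 0.2184]
tool_rot: [-180.0, 0.0, 76.5]
contact_force: [0.4, -0.9, 0.2]
opening: 0.939
grip_force: 0.0
```

```bash
python3 go.py .5196 -.1852 .21 57.7; python3 -c "
from h import *
t=cams.capture('top');s=cams.capture('scene')
cv2.imwrite('pics/b.png',np.hstack([cv2.resize(s[130:235,230:310],None,fx=5,fy=5,interpolation=2),cv2.resize(t[258:363,365:445],None,fx=5,fy=5,interpolation=2)]))
cv2.imwrite('pics/b2.png',np.hstack([t[200:400,60:360],s[120:320,330:630]]))"
```

```text
axes at yaw 76.5 shift [-0.2118  0.0505  0.0084] turn 0.3279
axes at yaw 57.7 shift [-0.1843  0.1161  0.0084] turn 0.3279
[0.52   0.0326 0.2184] [-179.9672    0.003    76.4899] 10.7
```

View pics/b.png

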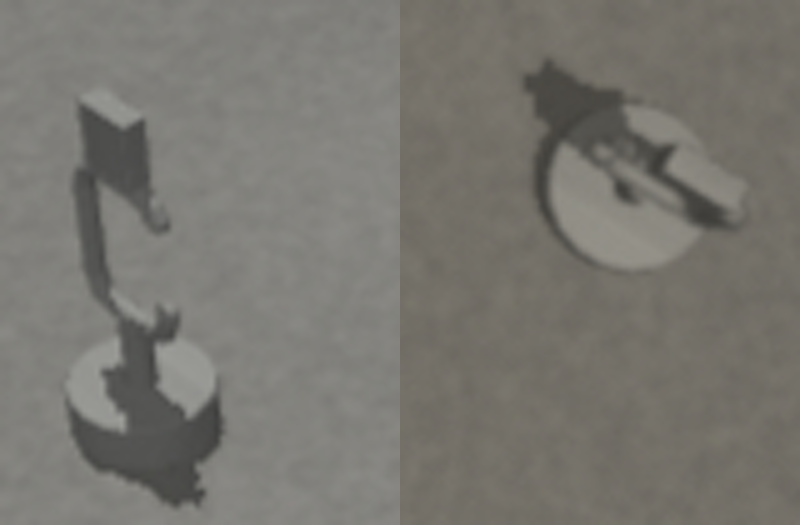

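View pics/b2.png

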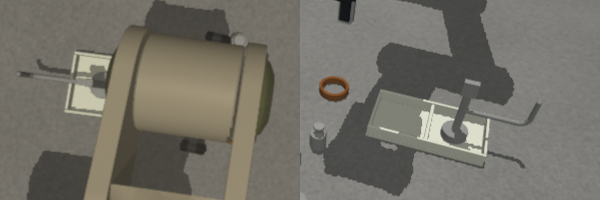

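The loop stand hasn't moved (tab top still at (112,108) and (708,178)). The hook stand is upright in the far bay, foot at (453,130) in the right panel. Now the loop stand.

Request:
apply_moves([
  [[-0.035,0.008,0,0,0,0,0.08],[-0.045,0.01,0,0,0,0,0.08],[-0.045,0.011,0,0,0,0,0.08],[-0.045,0.011,0,0,0,0,0.08],[-0.025,0.01,0,0,0,0,0.08]],
])

```text
time_s: 11.3
eef_pos: [0.5234, -0.1697, 0.2184]
tool_rot: [-180.0, 0.0, 76.4]
contact_force: [-0.2, 0.1, -0.6]
opening: 0.938
grip_force: 0.0
```

Request:
apply_moves([
  [[0,0,0,0,0,0.1,0.08],[0,0,0,0,0,0.12,0.08],[0,0,0,0,0,0.108,0.08],[0,0,0,0,0,0,0.08]],
])

```text
time_s: 11.7
eef_pos: [0.5238, -0.1667, 0.2184]
tool_rot: [-180.0, -0.0, 57.7]
contact_force: [0.0, -0.3, -0.1]
opening: 0.943
grip_force: 0.0
```

```bash
python3 go.py .5196 -.1852 .124 57.7
```

```text
axes at yaw 57.7 shift [-0.0178  0.0064  0.0944] turn -0.0007
axes at yaw 57.7 shift [-0.0178  0.0064  0.0944] turn -0.0007
[ 0.5238 -0.1667  0.2184] [-179.9591   -0.0088   57.6591] 11.7
```

Request:
apply_moves([
  [[-0.009,0.003,0,0,0,0,0.08],[-0.009,0.0035,0.01,0,0,0,0.08],[0,0,0.02,0,0,0,0.08],[0,0,0.02,0,0,0,0.08],[0,0,0,0,0,0,0.08]],
])

```text
time_s: 12.2
eef_pos: [0.5182, -0.186, 0.1658]
tool_rot: [-179.7, 0.0, 57.7]
contact_force: [-0.1, 0.4, 0.8]
opening: 0.936
grip_force: 0.0
```

```bash
python3 go.py .5196 -.1852 .124 57.7
```

```text
axes at yaw 57.7 shift [0.0014 0.0007 0.0418] turn 0.0003
axes at yaw 57.7 shift [0.0014 0.0007 0.0418] turn 0.0003
[ 0.5182 -0.186   0.1658] [-179.6716    0.0052   57.7161] 12.2
```

Request:
apply_moves([
  [[0,0,0.012,0,0,0,0.08],[0,0,0.012,0,0,0,0.08],[0,0,0.01,0,0,0,0.08],[0,0,0.006,0,0,0,0.07],[0,0,0,0,0,0,0.05]],
], force=40)

```text
time_s: 12.7
eef_pos: [0.5193, -0.1858, 0.1278]
tool_rot: [-179.9, 0.0, 57.7]
contact_force: [0.0, -0.1, 0.4]
opening: 0.665
grip_force: 0.0
```

Request:
apply_moves([
  [[0,0,0,0,0,0,0.035],[0,0,0,0,0,0,0.025],[0,0,0,0,0,0,0.015],[0,0,0,0,0,0,0],[0,0,0,0,0,0,0]],
])

```text
time_s: 13.2
eef_pos: [0.5193, -0.1859, 0.129]
tool_rot: [-180.0, 0.0, 57.7]
contact_force: [-2.6, 0.7, 4.6]
opening: 0.108
grip_force: 39.8
```

Request:
apply_moves([
  [[0,0,0,0,0,0,0],[0,0,0,0,0,0,0],[0,0,0,0,0,0,0]],
], force=70)

```text
time_s: 13.5
eef_pos: [0.5194, -0.1859, 0.1291]
tool_rot: [-180.0, 0.0, 57.7]
contact_force: [-2.9, 0.3, 4.9]
opening: 0.102
grip_force: 69.3
```

Request:
apply_moves([
  [[0,0,-0.01,0,0,0,0],[0,0,-0.02,0,0,0,0],[0,0,-0.03,0,0,0,0],[0,0,-0.02,0,0,0,0],[0,0,0,0,0,0,0]],
])

```text
time_s: 14.0
eef_pos: [0.5204, -0.1864, 0.2111]
tool_rot: [179.7, -0.0, 57.7]
contact_force: [-0.8, 0.2, -6.1]
opening: 0.105
grip_force: 68.5
```

Request:
apply_moves([
  [[0,0,0,0,0,-0.06,0],[0,0,0,0,0,-0.1,0],[0,0,0,0,0,-0.1,0],[0,0,0,0,0,-0.1,0],[0,0,0,0,0,-0.055,0]],
])

```text
time_s: 14.5
eef_pos: [0.519, -0.1856, 0.2068]
tool_rot: [-179.8, -0.1, 81.7]
contact_force: [0.5, -0.1, -5.5]
opening: 0.099
grip_force: 68.6
```

```bash
python3 go.py .529 .1305 .205 81.4
```

```text
axes at yaw 81.7 shift [ 0.3143 -0.0359  0.0018] turn 0.0046
axes at yaw 81.4 shift [ 0.3141 -0.0374  0.0018] turn 0.0046
[ 0.519  -0.1856  0.2068] [-179.8403   -0.0744   81.6639] 14.5
```

Request:
apply_moves([
  [[0.02,-0.002,0,0,0,0,0],[0.03,-0.004,0,0,0,0,0],[0.035,-0.004,0,0,0,0,0],[0.035,-0.004,0,0,0,0,0],[0.035,-0.004,0,0,0,0,0]],
])

```text
time_s: 15.0
eef_pos: [0.524, -0.0285, 0.207]
tool_rot: [-179.8, -0.0, 81.4]
contact_force: [-0.2, -0.3, -5.4]
opening: 0.101
grip_force: 68.5
```

Request:
apply_moves([
  [[0.035,-0.004,0,0,0,0,0],[0.035,-0.004,0,0,0,0,0],[0.035,-0.004,0,0,0,0,0],[0.03,-0.004,0,0,0,0,0],[0.015,-0.002,0,0,0,0,0]],
])

```text
time_s: 15.5
eef_pos: [0.5283, 0.1233, 0.207]
tool_rot: [-179.8, -0.0, 81.6]
contact_force: [0.2, 0.6, -6.2]
opening: 0.099
grip_force: 68.5
```

Request:
apply_moves([
  [[0,0,0,0,0,0,0],[0,0,0,0,0,0,0]],
])

```text
time_s: 15.7
eef_pos: [0.5289, 0.1206, 0.2077]
tool_rot: [-179.9, 0.0, 81.5]
contact_force: [0.3, 0.2, -6.2]
opening: 0.099
grip_force: 68.5
```

```bash
python3 go.py .529 .1305 .14 81.4
```

```text
axes at yaw 81.5 shift [ 0.0098 -0.0014  0.0677] turn 0.0014
axes at yaw 81.4 shift [ 0.0098 -0.0014  0.0677] turn 0.0014
[0.5289 0.1206 0.2077] [-179.9101    0.0429   81.4792] 15.7
```

Request:
apply_moves([
  [[0.005,-0.001,0.005,0,0,0,0],[0.005,0,0.015,0,0,0,0],[0,0,0.02,0,0,0,0],[0,0,0.015,0,0,0,0],[0,0,0.01,0,0,0,0]],
])

```text
time_s: 16.2
eef_pos: [0.5293, 0.1304, 0.1421]
tool_rot: [-179.9, 0.0, 81.4]
contact_force: [1.1, 0.3, -6.2]
opening: 0.105
grip_force: 68.5
```

Request:
apply_moves([
  [[0,0,0,0,0,0,0],[0,0,0,0,0,0,0]],
])

```text
time_s: 16.4
eef_pos: [0.53, 0.1308, 0.144]
tool_rot: [180.0, -0.0, 81.4]
contact_force: [1.0, 0.1, -5.1]
opening: 0.1
grip_force: 68.6
```

```bash
python3 go.py .529 .1305 .134 81.4; python3 -c "
from h import *
cv2.imwrite('pics/d.png',cv2.resize(cams.capture('scene')[120:320,340:560],(660,600)))"
```

```text
axes at yaw 81.4 shift [-0.0004 -0.001   0.01  ] turn 0.0006
axes at yaw 81.4 shift [-0.0004 -0.001   0.01  ] turn 0.0006
[0.53   0.1308 0.144 ] [179.9662  -0.0059  81.432 ] 16.4
```

View pics/d.png

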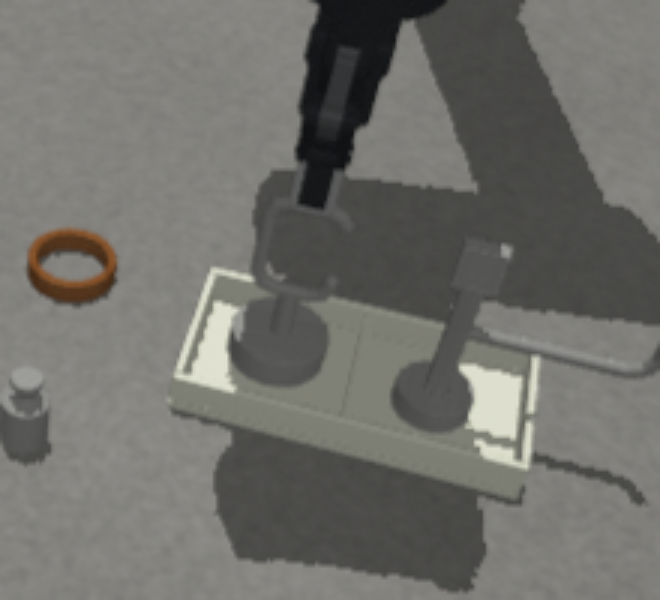

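The loop foot, at (280,340), hangs just above the near bay inside the walls. The hook stand is upright in the other bay at (432,395). Lowering the last 10 mm.

Request:
apply_moves([
  [[0,0,0.004,0,0,0,0],[0,0,0.003,0,0,0,0],[0,0,0.002,0,0,0,0],[0,0,0,0,0,0,0],[0,0,0,0,0,0,0]],
])

```text
time_s: 16.95
eef_pos: [0.5297, 0.1311, 0.1347]
tool_rot: [180.0, -0.0, 81.5]
contact_force: [1.0, 0.0, -4.6]
opening: 0.098
grip_force: 68.5
```

Request:
apply_moves([
  [[0,0,0.001,0,0,0,0],[0,0,0,0,0,0,0],[0,0,0,0,0,0,0]],
])

```text
time_s: 17.25
eef_pos: [0.5299, 0.1311, 0.1341]
tool_rot: [179.9, -0.0, 81.5]
contact_force: [-0.8, 0.8, -0.4]
opening: 0.102
grip_force: 69.3
```

Request:
apply_moves([
  [[0,0,0.0005,0,0,0,0],[0,0,0,0,0,0,0.016],[0,0,0,0,0,0,0.03],[0,0,0,0,0,0,0.05],[0,0,0,0,0,0,0.05]],
], force=20)

```text
time_s: 17.75
eef_pos: [0.5298, 0.131, 0.1332]
tool_rot: [180.0, -0.0, 81.5]
contact_force: [-0.4, -0.2, -0.2]
opening: 0.587
grip_force: 0.0
```

Request:
apply_moves([
  [[0,0,-0.01,0,0,0,0.05],[0,0,-0.03,0,0,0,0.05],[0,0,-0.04,0,0,0,0.05],[0,0,-0.03,0,0,0,0.05],[0,0,0,0,0,0,0.05]],
])

```text
time_s: 18.25
eef_pos: [0.5311, 0.1311, 0.2481]
tool_rot: [179.5, -0.1, 81.5]
contact_force: [0.1, -0.0, -0.5]
opening: 0.586
grip_force: 0.0
```

Request:
apply_moves([
  [[-0.03,0,-0.01,0,0,0,0.05],[-0.04,0,0,0,0,0,0.05],[-0.04,0,0,0,0,0,0.05],[-0.04,0,0,0,0,0,0.05],[0,0,0,0,0,0,0.05]],
])

```text
time_s: 18.75
eef_pos: [0.5068, -0.0209, 0.2529]
tool_rot: [-180.0, 0.0, 81.2]
contact_force: [0.5, 0.8, 0.3]
opening: 0.579
grip_force: 0.0
```

```bash
python3 -c "
from h import *
s=cams.capture('scene');cv2.imwrite('pics/e.png',s[120:400,260:620])"
```

```text
(no output)
```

View pics/e.png

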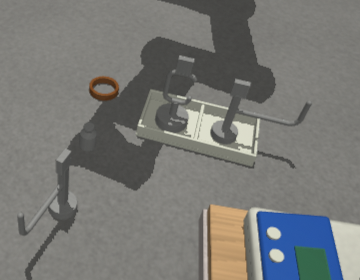

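Both stands are upright in separate bays, feet at (172,117) and (224,131). The lone stand is untouched at (62,207), and the gripper is clear. Handing in.

```bash
python3 -c "
from plant import ctrl;print(ctrl.job_done())"
```

```text
the job is handed in; nothing more can be done
None
```

The hook stand is unhooked and both stands are upright in separate tray bays, with the lone stand left where it was; I handed the job in at about 19 s (no verdict was returned).

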